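Index a plug tray to the press and press its proud row flush

TASK

Pump the hand lever of the tray indexer, stroke by stroke and letting it spring fully back each time, until the one row of plugs that stands proud of the tray (the last filled row, next to the empty cells) is right under the press bar; do not overrun, because the tray cannot go back. Then push the press pad fully down, so that this row goes in flush like the rows ahead of it, and let it come up again. Move the tray with the lever only, never by pushing it directly, and leave the dish, the brush and the trowel where they are.

Things in the scene. Friction and masses are not known exactly. Their poses are not given: they have to be found in the camera images.
- indexer: tray indexer screwed to the bench: an aluminium bed 520 mm long (along its y) and 150 mm wide. Origin: centre of the bed's underside, on the bench. Its x points across the bed, away from the lever; its y is the direction in which the tray advances; z is up.
- carriage: carriage on the bed carrying a black plug tray (4 columns x 9 rows of cells 25 mm apart, rim 80 mm above the bench), with a sawtooth rack of 25 mm pitch on its lever side. Slides along the indexer's y; a brake (10 N) holds it where it is left. The lever can only advance it (+y), never take it back. Not to be pushed: only the lever may move it. Origin at bench level below the tray's centre.
- plug_row (a point): centre of the row of four round growing plugs (20 mm wide, cardboard brown) that stand 10 mm proud of the tray: the middle (fifth) row, at rim height (80 mm). The four rows ahead of it (+y) hold plugs already pressed flush; the four behind it are empty cells. It travels with the carriage.
- press_line (a point): fixed point of the indexer straight below the middle of the press bar, at rim height (80 mm): 60 mm along the indexer's y from its origin. The plug row has to stop here (difference along the indexer's y within 5 mm).
- plugs (a joint): how far the proud plug row has been pressed in, m: 0 = 10 mm proud, 0.010 = flush. It stays where it is pushed (about 5 N).
- lever (a joint): flat hand lever on a vertical pivot beside the bed, rad: 0 = rest (return spring), 0.70 = end stop. Its pawl drives the rack: a full stroke to the stop and a full return advance the tray one tooth = one row = 25 mm (the first stroke, from between teeth, 0 to 31 mm). After a stroke to the stop the plug row is always a whole number of rows from the press line. It springs back by itself.
- lever_grip (a point): middle of the lever's upright rubber grip: 22 mm in diameter, 56 to 130 mm above the bench, this point at 95 mm; the lever's foot (30 mm wide) is below 58 mm. At rest 175 mm towards -x and 163 mm towards -y of the indexer's origin. A full stroke takes it 82 mm towards the indexer's +x (bulging 7 mm to -y) against 4 to 8 N.
- press (a joint): press bar travel, m: 0 = up (held by a spring), 0.0185 = fully down. The bar meets the proud plugs after 8 mm and has them flush at the bottom; about 12 N at the pad in all. It rises by itself when it is let go.
- press_pad (a point): centre of the top face of the press's round rubber pad, 56 mm in diameter, 192 mm above the bench when up. It is pushed straight down. The press frame below it is 226 mm wide (along x) and 38 mm deep, its top at 150 mm.
- dish: bystander, to be left alone: white plastic bowl, 90 mm across and 32 mm high, origin under its foot.
- brush: bystander, to be left alone: hand brush about 180 mm long lying flat, origin under its middle.
- trowel: bystander, to be left alone: hand trowel about 290 mm long with a wooden handle, lying flat, origin under the neck.

How it is judged (in metres and radians):
On the way, in this order (a step that is already met when the one before it is completed fails the run):
1. the proud row stands under the press bar (within 5 mm) and the lever is back at rest (y of plug_row in the frame of indexer between 0.055 and 0.065 m and value of joint lever below 0.08 rad), for 0.2 s.
2. the row is pressed in with the press bar down (y of plug_row in the frame of indexer between 0.055 and 0.065 m and value of joint plugs above 0.008 m and value of joint press above 0.015 m), for 0.05 s.
At the end, for the whole second after the job is handed in: The plug row stands within 5 mm of the press line along the indexer's y, pressed in to within 2 mm of flush (plugs above 0.008); the press is up again (press below 0.004), the lever back at rest (below 0.08 rad) and the carriage still (all of step 1 and value of joint plugs above 0.008 m and value of joint press below 0.004 m and linear speed of carriage below 0.01 m/s); the robot touches nothing.
It fails at once if the robot pushes the tray, its carriage or the plugs directly (contact force between any of the fingers, the arm and carriage above 2 N).
It fails at once if the dish, the brush or the trowel is moved more than 30 mm (distance of any of dish, brush, trowel from where it was at the start of the episode above 0.03 m).
It also fails if it takes over 54 s, if anything falls off the work surface, if the arm or the gripper's body presses on something with over 40 N, if the wrist force passes 120 N, or if a joint passes its speed limit or range.

ROBOT

A 6-joint arm with a two-finger parallel gripper is mounted at the origin on the work surface. World frame = base frame: x ahead of the robot, y to its left, z up, the work surface at z = 0. Lengths are in m, angles in degrees, forces in N, time in s.
With the tool pointing down it reaches from about 0.375 to 0.75 m from the base axis. Payload 9 kg.
Tool frame: the origin (TCP) lies where the fingers leave the gripper's body, on its centre line; the fingertips stand 73 mm ahead of it and the grasp point (between the pads) lies 54 mm ahead of it (robot.tip_reach is the distance from the TCP to the fingertips, in m); z points along the fingers, y is the line along which they close (so a half turn about z gives the same grasp; the last joint's range is limited). The gripper opens to 85 mm and grips with 20 to 120 N. Pads are 22 mm wide; open, the fingers measure 114 mm over their backs; the gripper's body (76 mm by 85 mm) begins 54 mm behind the grasp point. The pads swing forward as they close: fully open they stand 13 mm farther back than shut.
Start: joints at [-84.379, 5.964, 5.575, 89.605, 0, 77.527], TCP at [0.186, -0.57, 0.304] pointing down, gripper open.
Joint ranges: [-171.21, 171.21], [-48.23, 106.86], [-62.78, 66.21], [-105.2, 120.99], [-86.42, 89.51], [-180, 180]. Speed limits (degrees/s): [127.2, 127.2, 147.25, 180, 180, 180].

INTERFACE

Orientations are given as [roll, pitch, yaw] about the fixed x, y, z axes, in that order (R = Rz(yaw) Ry(pitch) Rx(roll)).
In Python, from plant import robot gives the robot as it stands. Calls block until the motion is done:
- robot.move_pose(position, orientation): joint-space move of the TCP to a pose.
- robot.line_to(position, vel=0.15, rotation=None, guard=None): straight line of the TCP; rotation=None keeps the orientation; vel is the mean speed in m/s. With guard (N) it stops when the force on the tool has changed by that much, and returns True; else False.
- robot.goto_joints(angles): joint-space move.
- robot.set_gripper(opening): finger opening in m; the grip force is fixed at half the most; returns when the fingers have stopped.
- robot.pause(seconds).
- robot.ik(position, orientation): joint angles nearest the present ones, or None.
- robot.observe(): the state.
- robot.grab_frame(name): name is "scene" or "top"; returns the picture (384x512x3 uint8, blue, green, red); there is no depth.
- robot.get_calibration(name): a dict with "vertical_fov" (degrees; the focal length in pixels is half the picture's height over the tangent of half this angle, whatever the lens; pixels are square), "cx", "cy" (the principal point, pixels), "rvec" (rotation vector, rad) and "tvec" (3), from world to camera coordinates, as OpenCV has them. Camera axes: x right, y down, z forward; pixel columns grow to the right and rows downward; lengths in m; the calibration is good to about 2 mm. A picture is of the moment at which its call begins. get_calibration takes no time and is no camera call.
A pose or a line that the arm cannot do raises robot.IKError and nothing moves.
- robot.job_done(): hands the job in; it is judged then, once.
The state is a dict: "time": time; "q": joint angles; "qvel": joint speeds; "joint_torque": joint torques, N m; "tool_pos": TCP position; "tcp_rot": TCP orientation; "ft_force": force on the tool from outside, world axes, zero at the start; "torque": the same for the moment, N m; "gripper_width": finger opening in m; "gripper_force": force on a finger pad.
Only numpy, scipy, OpenCV 4.12 (cv2) and the standard library are available. Lean on these libraries where they do the work, as an engineer would, in place of code of your own. Each camera call takes 0.05 s, during which the arm holds its last target. There are 200 camera calls.

## Working session

There is one attempt and no reset: what is moved stays moved. The work goes in short steps, each a Python script; the robot and the scene stay as the last script left them, time stands still between calls to the robot, and variables do not carry over. Pictures are saved under pics/ and viewed, at most 10 in all, crops included, and the job is handed in when it is done.

```bash
mkdir -p pics; ls; python3 - <<'E'
from plant import robot
import cv2
for n in("scene","top"):
    cv2.imwrite(f"pics/{n}0.png",cv2.resize(robot.grab_frame(n),(768,576),interpolation=cv2.INTER_CUBIC)); print(robot.get_calibration(n))
E
```

```text
pics
{'vertical_fov': 51.000636052288186, 'cx': 253.2395496701833, 'cy': 197.3517265044387, 'rvec': array([ 1.61181927,  1.82836672, -0.8489091 ]), 'tvec': array([ 0.08020267, -0.24864449,  1.5960844 ])}
{'vertical_fov': 45.73181820873133, 'cx': 254.5742384363329, 'cy': 197.03288015706545, 'rvec': array([ 2.1339546 , -2.15697248,  0.12864979]), 'tvec': array([0.01198699, 0.59600573, 1.16666445])}
```

View pics/scene0.png

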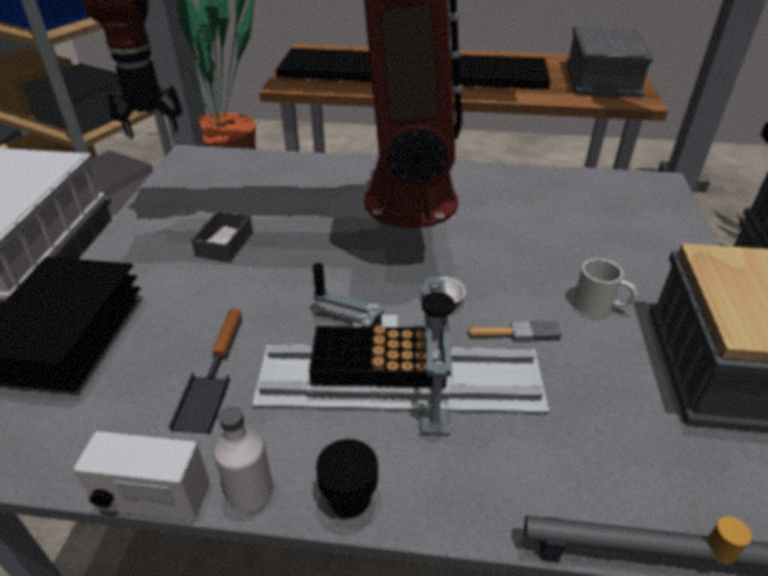

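View pics/top0.png

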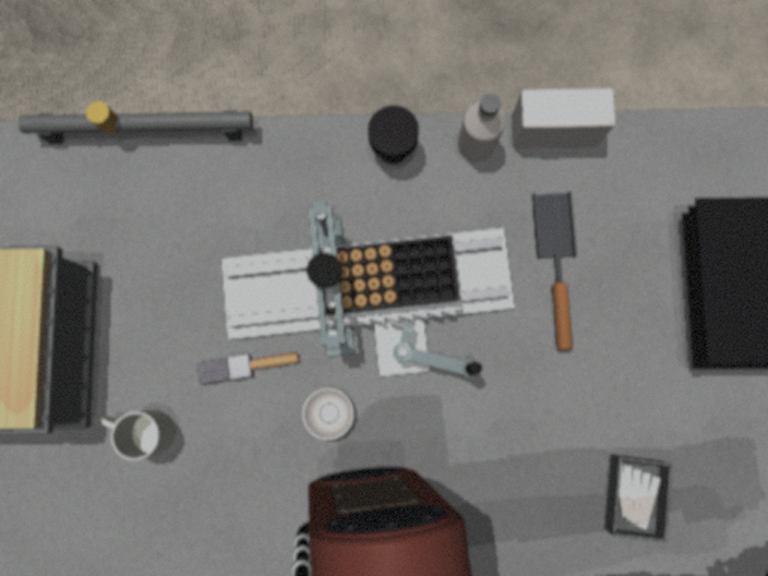

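The scene view shows the indexer with the lever grip at about (319,278) and the pad at (438,302). In the top view the bed corners are at about (222,257), (505,229), (513,308) and (229,337), the pad at (325,270) and the grip at (474,369). I'll enlarge crops next.

```bash
python3 - <<'E'
import cv2
t=cv2.imread("pics/top0.png");s=cv2.imread("pics/scene0.png")
cv2.imwrite("pics/topc.png",cv2.resize(t[190:390,210:530],(800,500),interpolation=cv2.INTER_CUBIC))
cv2.imwrite("pics/scenec.png",cv2.resize(s[250:450,245:565],(800,500),interpolation=cv2.INTER_CUBIC))
E
```

```text
(no output)
```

View pics/topc.png

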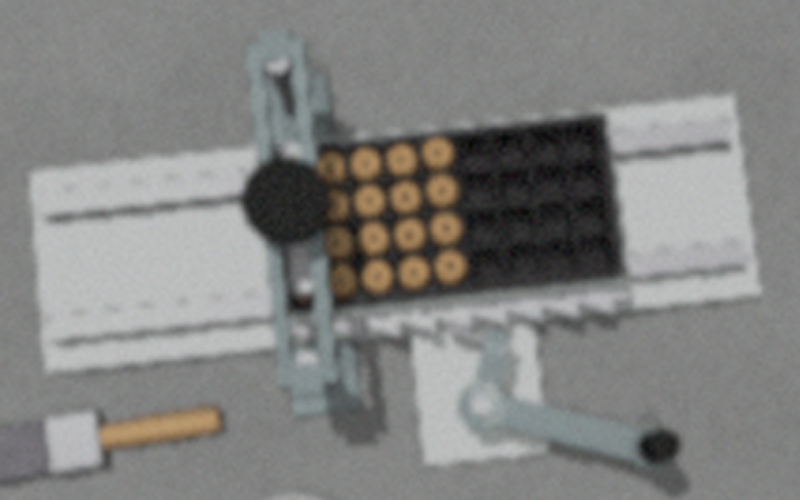

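View pics/scenec.png

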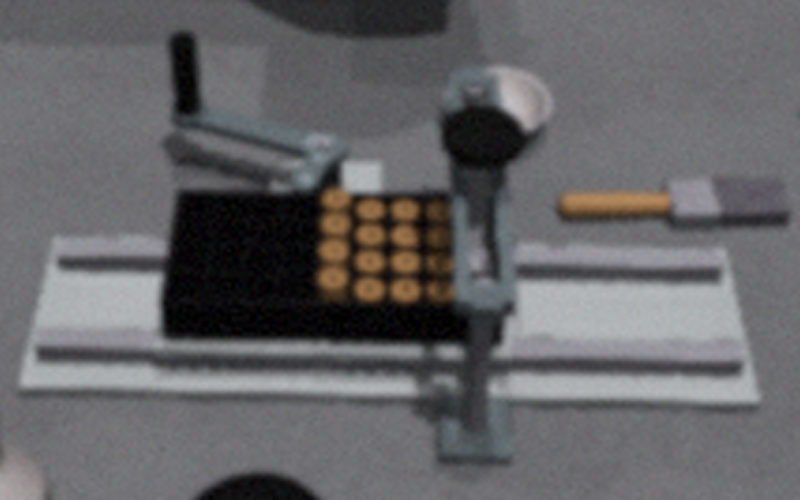

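The top crop shows the bed corners at (30,170), (45,372), (738,95) and (762,293), the pad at (288,200), the grip at (659,444) and the proud row from (437,152) to (450,266). The scene crop shows the bed corners at (20,390), (760,403), (53,237) and (722,248), the pad at (484,136), the grip top at (182,38) and the proud row from (337,200) to (333,279).

```bash
cat > h.py <<'E'
import numpy as np,cv2
from plant import robot
def proj(n,P):
    c=robot.get_calibration(n); f=192/np.tan(np.radians(c["vertical_fov"]/2))
    K=np.array([[f,0,c["cx"]],[0,f,c["cy"]],[0,0,1]])
    return cv2.projectPoints(np.asarray(P,float).reshape(-1,1,3),c["rvec"],c["tvec"],K,None)[0].reshape(-1,2)
E
python3 - <<'E'
from h import *
from scipy.optimize import least_squares
C=dict(top=([(30,170),(45,372),(738,95),(762,293),(288,200),(659,444),(437,152),(442,190),(446,229),(450,266)],(210,190)),
 scene=([(722+38,403),(722,248),(20,390),(53,237),(484,136),(182,38),(333,279),(334,251),(336,224),(337,200)],(245,250)))
C["scene"][0][0]=(760,403)
def model(p):
    x,y,w,zb,r=p
    L=np.array([(.075,.26,zb),(-.075,.26,zb),(.075,-.26,zb),(-.075,-.26,zb),(0,.06,.192),(-.175,-.163,.130)]+[(a,r,.09) for a in(.0375,.0125,-.0125,-.0375)])
    R=np.array([[np.cos(w),-np.sin(w),0],[np.sin(w),np.cos(w),0],[0,0,1]])
    return L@R.T+[x,y,0]
def res(p):
    o=[]
    for n,(q,off) in C.items():
        m=((np.array(q)+.5)/2.5+off+.0)/1.5-.5
        o.append(proj(n,model(p))-m)
    return np.array(o)
s=least_squares(lambda p:res(p).ravel(),[.6,0,0.1,.01,0],loss="soft_l1")
print(s.x,np.degrees(s.x[2]));print(np.round(res(s.x),1).reshape(2,-1,2)); print(model(s.x)[4:6])
print((s.x[4]-.06)/.025)
E
```

```text
[ 0.62431746  0.03422906  0.09693635  0.01048036 -0.03793128] 5.554043510130524
[[[-0.5  0. ]
  [-0.3  0.5]
  [-1.  -0.3]
  [-0.2  0.8]
  [-0.9 -0.4]
  [ 1.6  0.1]
  [-0.   0.8]
  [-0.3  0.2]
  [-0.3 -0.6]
  [-0.3 -0.8]]

 [[-0.2  0.3]
  [ 0.5  0.5]
  [-1.  -0.6]
  [ 0.1 -0. ]
  [-0.5 -1.3]
  [-0.4  0.3]
  [-0.2 -0.6]
  [-0.1 -0. ]
  [-0.3  0.5]
  [-0.3  0.4]]]
[[ 0.61851038  0.09394738  0.192     ]
 [ 0.46591491 -0.14494302  0.13      ]]
-3.9172512595091855
```

```bash
cat >> h.py <<'E'
W=0.096936; O=np.array([.62432,.03423]); RPY=[180,0,np.degrees(W)]
R2=np.array([[np.cos(W),-np.sin(W)],[np.sin(W),np.cos(W)]])
def w(x,y,z): return [*(O+R2@[x,y]),z]          # indexer frame -> world
def row(img):
    """y of the rear plug row: last orange plug edge + 10 mm"""
    ys,xs=np.mgrid[-.045:.045:46j,-.08:.12:401j][0],np.mgrid[-.045:.045:46j,-.08:.12:401j][1]
    uv=proj("top",[w(a,b,.09) for a,b in zip(ys.ravel(),xs.ravel())]).astype(np.float32)
    s=cv2.remap(img,uv[:,0].reshape(46,401),uv[:,1].reshape(46,401),cv2.INTER_LINEAR).astype(int)
    m=(s[...,2]-s[...,0]>35).sum(0)
    y=xs[0][m>8]
    return y[:1]+.010, m
ZP=.151; piv=np.array([-.134,-.051]); rr=.1196
def grip(t):                                     # grip centre at lever angle t
    a0=np.arctan2(-.112,-.041)+t; return piv+rr*np.array([np.cos(a0),np.sin(a0)])
OFF=-.019
def stroke():
    hit=False
    for t in (0,.25,.5):
        g=grip(t); hit=robot.line_to(w(g[0]+OFF,g[1],ZP),vel=.13,guard=25)
        if hit: break
    if not hit:
        g=grip(.74); hit=robot.line_to(w(g[0]+OFF+.012,g[1],ZP),vel=.06,guard=18)
    s=robot.observe(); p=R2.T@(np.array(s["tool_pos"][:2])-O)
    print("end",t,hit,p,"F",np.round(s["ft_force"],1),"t",s["time"])
    for t in (.35,0):
        g=grip(t); robot.line_to(w(g[0]+OFF-(.012 if t==0 else 0),g[1],ZP),vel=.15)
    robot.pause(.3)
E
python3 - <<'E'
from h import *
y,m=row(robot.grab_frame("top")); print("row",y)
robot.set_gripper(.014)
robot.move_pose(w(-.225,-.163,.26),RPY)
robot.line_to(w(-.225,-.163,ZP),vel=.2)
print(robot.observe()["time"],robot.observe()["tool_pos"])
stroke()
f=robot.grab_frame("top"); print("row",row(f)[0])
cv2.imwrite("pics/top1.png",cv2.resize(f,(768,576),interpolation=cv2.INTER_CUBIC)[190:440,210:530])
print(robot.observe()["time"])
E
```

```text
row [-0.0385]
3.275 [ 0.41643224 -0.15029053  0.15197692]
end 0.5 True [-0.11173577 -0.16290117] F [-7.9 -0.5  6.5] t 4.9333
row [-0.0155]
6.225
```

View pics/top1.png

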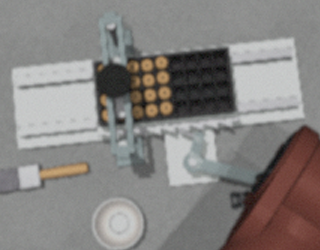

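The first stroke reached the stop and the row is now at -15 mm, with the lever back. Three teeth remain. I'll do two strokes and check before the last one.

```bash
python3 - <<'E'
from h import *
for i in range(2):
    stroke(); print("row",row(robot.grab_frame("top"))[0])
E
```

```text
end 0.5 True [-0.11134741 -0.16295295] F [-7.4 -0.6  7.1] t 7.7417
row [0.0095]
end 0.5 True [-0.11074424 -0.16295628] F [-9.3 -2.3  7.8] t 10.5583
row [0.0345]
```

```bash
python3 - <<'E'
from h import *
stroke()
robot.line_to(w(-.225,-.163,.33),vel=.25)
a=robot.grab_frame("top"); b=robot.grab_frame("scene"); print("row",row(a)[0])
big=lambda i:cv2.resize(i,(1536,1152),interpolation=cv2.INTER_CUBIC)
pa=proj("top",[w(-.06,.06,.08),w(-.06,.035,.08)])*3;print(pa)
cv2.imwrite("pics/p2.png",np.vstack([big(a)[440:700,400:1100],big(b)[500:830,480:1180]])); print(robot.observe()["time"])
E
```

```text
end 0.5 True [-0.11052225 -0.1630319 ] F [-8.8 -3.5  8.9] t 13.3833
row [0.0955]
[[666.53852415 629.37317916]
 [695.72287153 626.21827942]]
15.6
```

View pics/p2.png

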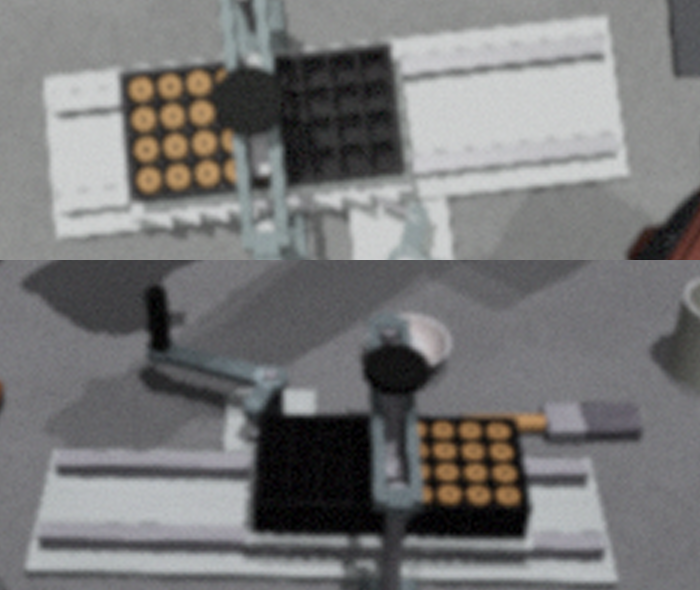

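Four flush rows lie ahead of the bar at about (140–230, 85–180) and the proud row is hidden under it. The lever is at rest. Now I'll press.

```bash
python3 - <<'E'
from h import *
robot.set_gripper(0)
robot.move_pose(w(0,.06,.192+.073+.04),RPY)
robot.line_to(w(0,.06,.192+.073+.008),vel=.1)
print(robot.observe()["tool_pos"])
h=robot.line_to(w(0,.06,.192+.073-.0215),vel=.03,guard=28)
s=robot.observe(); print(h,s["tool_pos"][2]-.073,np.round(s["ft_force"],1),s["time"])
robot.pause(.3); s=robot.observe(); print(s["tool_pos"][2]-.073,np.round(s["ft_force"],1))
E
```

```text
[0.61828598 0.09335017 0.27315862]
False 0.1731062729331273 [-4.9  1.2 18.1] 18.7
0.1731180059999245 [-6.6 -0.6 18.4]
```

```bash
python3 - <<'E'
from h import *
for d in (.0245,.0275):
    h=robot.line_to(w(0,.06,.192+.073-d),vel=.02,guard=20)
    s=robot.observe(); print(h,s["tool_pos"][2]-.073,np.round(s["ft_force"],1),s["time"])
robot.pause(.3)
cv2.imwrite("pics/d.png",cv2.resize(robot.grab_frame("scene"),(1536,1152),interpolation=cv2.INTER_CUBIC)[440:840,480:1180])
robot.line_to(w(0,.06,.33),vel=.08)
robot.move_pose(w(-.225,-.163,.33),RPY); robot.pause(.3)
cv2.imwrite("pics/e.png",np.vstack([cv2.imread("pics/d.png")[:300],cv2.resize(robot.grab_frame("scene"),(1536,1152),interpolation=cv2.INTER_CUBIC)[540:840,480:1180]]))
print(robot.observe()["ft_force"],robot.observe()["time"])
E
```

```text
True 0.1734059021249555 [-2.7  0.7  6.5] 19.2083
True 0.17340741178266983 [-2.3  0.3  6.5] 19.45
[0.99396794 0.07774298 0.41984532] 22.5583
```

View pics/e.png

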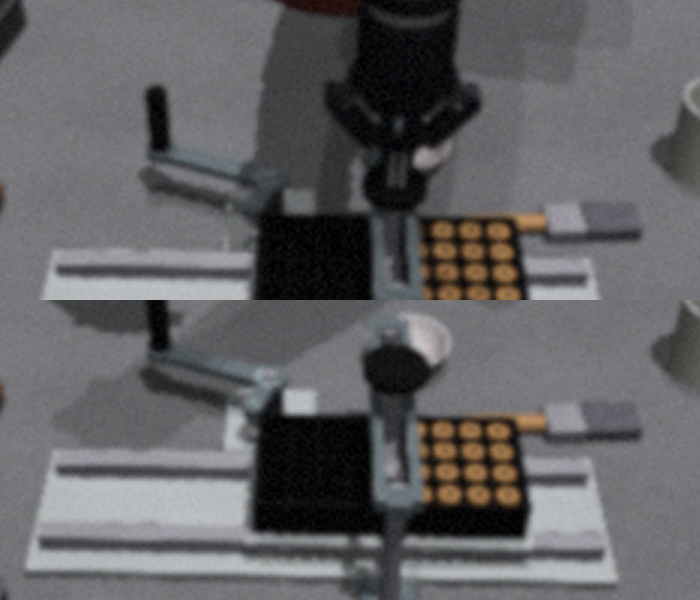

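The bar bottomed out at 18.6–18.9 mm: the force jumped and the pad went no lower. Afterwards the press is back up (pad at about (398,370) in the lower half), the lever is at rest and nothing else has moved.

```bash
python3 -c "
from plant import robot
print(robot.job_done())"
```

```text
the job is handed in; nothing more can be done
None
```

I handed the job in at about 23 s: four full lever strokes put the proud row on the press line, one full press bottomed out at about 18.6 mm, and the press and lever are back at rest. The row sits hidden under the bar, so I judged its position from the tooth count and its flushness from the press reaching its end stop.

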